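# Mask the light box and hold the large dish over its window

### The job

Lower the black mask plate by its handle over the light box's two locating pins until it lies flush, and let go of it. Then draw the large culture dish up out of the wire rack, tip it to about 45 degrees (halfway between on edge and flat) with its agar base uppermost, and finish still holding it like that, steady and centred over the mask's window with the dish's centre about 12 cm above it. Leave the two small dishes in the rack and everything else on the bench where they are.

Things in the scene. Friction and masses are not known exactly. Their poses are not given: they have to be found in the camera images.
- mask: Loose flat black plate, 130 (x) by 170 (y) by 4 mm, 140 g, lying on the bench right way up, yaw within 30 degrees of the world's. Origin: centre of its underside; z up. A 77 mm square window at (-5, +20) mm, 11 mm round through holes at (+50, +70) and (+50, -70) mm, along its far (+x) edge; an aluminium U handle near its -y (right) edge.
- mask_handle (a point): Centre of the handle bar, at (-10, -60, 26) mm in the mask's frame. Bar 60 mm long along the mask's x, 12 mm thick in y, 16 mm tall (18 to 34 mm above the plate's underside), on 14 mm legs; pinch it across its thickness from above. The plate balances about 43 mm from it towards +y.
- hole_left (a point): Centre of the mask's hole at (+50, +70) mm, on the underside of the plate. 11 mm wide.
- hole_right (a point): Centre of the mask's hole at (+50, -70) mm, on the underside of the plate. 11 mm wide.
- window (a point): Centre of the mask's 77 mm square window, on the plate's top face, at (-5, +20, 4) mm in the mask's frame; axes as the mask's.
- lightbox: White light box fixed to the bench, 190 (x) by 200 (y) by 55 mm high, opal top, switch on the side nearest the robot (-x), yaw within 15 degrees. Origin: centre of its underside, z up. Two locating pins on its top along the far (+x) side at (50, 70) and (50, -70) mm. The seated mask has the same x, y and yaw as the box and lies 55 mm above its origin.
- pin_left (a point): Foot of the locating pin on the +y side, on the light box's top face (55 mm above the bench). Pin 8 mm thick for its first 9 mm, then tapering to 2.4 mm at its tip, 16 mm above the face. It takes the mask's left hole.
- pin_right (a point): Foot of the other, identical locating pin, on the -y side. It takes the mask's right hole.
- rack: Stainless wire rack fixed to the bench, 138 (x) by 90 (y) by 50 mm high, yaw within 25 degrees; three slots along its x at -48, 0 and +48 mm. A dish stands on edge in each, faces square to the rack's x, between wire loops 50 mm high with 2.6 mm play. Origin: centre of its underside, z up.
- dish: Large closed clear culture dish, 90 mm diameter, 15 mm thick, 45 g, straw-coloured agar. On edge in any one of the rack's slots, top 94 mm above the bench, 34 mm above the small dishes. Origin: disc centre. x: disc axis, out of the base (agar) face, away from the lid; in the rack it points along rack +x, away from the robot. Lid and base are one. Pinch across the thickness at the top of the rim.
- small_a: Small culture dish, 60 mm diameter by 15 mm, on edge in another slot of the rack, top about 60 mm above the bench. Origin: centre of the disc; x along its axis. Leave it.
- small_b: Second small culture dish, as the first, in the remaining slot. Leave it.
- bottle: Capped glass bottle, 56 mm diameter, 105 mm tall. Origin: centre of its underside. Leave it.
- flask: Stoppered conical flask, 64 mm wide at the foot, 115 mm tall. Origin: centre of its underside. Leave it.
- tip_box: Pipette tip box, 117 by 80 by 70 mm. Origin: centre of its underside. Leave it.
- stack: Three large dishes stacked flat, 90 mm diameter, 45 mm tall (not the one in the rack). Origin: centre of its underside. Leave it.
- marker: Marker pen lying on the bench, 135 mm long, 13 mm thick. Origin: near its middle, on the bench; x along it. Leave it.
- forceps: Steel forceps lying flat, 138 mm long, 8 mm high. Origin: its middle, on the bench; x along them. Leave them.
Not all that is in view belongs to the job. What is shaped like the mask but purple is not meant.

How it is judged:
On the way, in this order (a step that is already met when the one before it is completed fails the run):
1. the mask is guided down by the gripper with both holes on the pins, within 8 mm of flush (horizontal distance between hole_left and pin_left below 0.006 m and horizontal distance between hole_right and pin_right below 0.006 m and z of mask in the frame of lightbox below 0.063 m and contact force between the fingers and mask above 0.3 N), for 0.02 s.
2. the mask lies flush on the light box over both pins, let go (horizontal distance between hole_left and pin_left below 0.004 m and horizontal distance between hole_right and pin_right below 0.004 m and z of mask in the frame of lightbox between 0.053 and 0.057 m and angle between mask's own z axis and vertical below 0.025 rad and contact force between the fingers and mask below 0.05 N), for 0.2 s.
3. the large dish has been drawn up clear of the rack in the gripper (height (world z) of dish above 0.105 m and contact force between the fingers and dish above 0.3 N and contact force between dish and rack below 0.05 N), for 0.1 s.
At the end, for the whole second after the job is handed in: Mask flush (2 mm) and let go, each hole within 4 mm of its pin; large dish held by the gripper alone, still, its centre within 40 mm sideways of the window centre and 80 to 180 mm above the mask, agar base up with the disc axis 28 to 62 degrees from vertical (all of step 2 and horizontal distance between dish and window below 0.04 m and z of dish in the frame of lightbox between 0.139 and 0.239 m and angle between dish's own x axis and vertical between 0.49 and 1.08 rad and contact force between the fingers and dish above 0.3 N and contact force between dish and mask below 0.05 N and contact force between dish and lightbox below 0.05 N and contact force between dish and rack below 0.05 N and linear speed of dish below 0.03 m/s and angular speed of dish below 0.3 rad/s); the arm keeps its last pose, push and grip.
It fails at once if a small dish is displaced in the rack by more than 20 mm (distance of any of small_a, small_b from where it was at the start of the episode above 0.02 m).
It fails at once if the bottle, flask, tip box or stack is moved more than 25 mm or tipped over (distance of any of bottle, flask, tip_box, stack from where it was at the start of the episode above 0.025 m or angle between any of bottle, flask, tip_box, stack's own z axis and vertical above 0.5 rad).
It fails at once if the marker or the forceps are moved more than 25 mm (distance of any of marker, forceps from where it was at the start of the episode above 0.025 m).
It also fails if it takes over 59 s, if anything falls off the work surface, if the arm or the gripper's body presses on something with over 40 N, if the wrist force passes 120 N, or if a joint passes its speed limit or range.

### The arm

A 7-joint arm with a two-finger parallel gripper is mounted at the origin on the work surface. World frame = base frame: x ahead of the robot, y to its left, z up, the work surface at z = 0. Lengths are in m, angles in rad, forces in N, time in s.
With the tool pointing down it reaches from about 0.425 to 0.925 m from the base axis. Payload 6.8 kg.
Tool frame: the origin (TCP) lies between the finger pads; the fingertips stand 14 mm ahead of it and the grasp point (between the pads) lies 5 mm behind it; z points along the fingers, y is the line along which they close (so a half turn about z gives the same grasp; the last joint's range is limited). The gripper opens to 85 mm and grips with 20 to 120 N. Pads are 22 mm wide; open, the fingers measure 114 mm over their backs; the gripper's body (76 mm by 85 mm) begins 54 mm behind the grasp point. The pads swing forward as they close: fully open they stand 13 mm farther back than shut.
Start: joints at [1.116, 0.477, 0.022, 1.555, -0.011, 1.109, -0.083], TCP at [0.229, -0.635, 0.245] pointing down, gripper open.
Joint ranges: [-2.96, 2.96], [-0.34, 2.1], [-1.41, 1.46], [0.24, 2.44], [-1.37, 4.51], [0.17, 1.92], [-2.96, 2.96]. Speed limits (rad/s): [2.39, 2.39, 3.14, 3.14, 3.14, 3.14, 3.14].

### API

Orientations are given as a rotation vector (axis times angle).
In Python, from bench import r, eyes, ticket gives the robot as it stands. The module is installed in compiled form; this text tells all that it offers.
- The arm moves only by the tool arm_command, never from a script. Its argument "plan" is text: rows parted by semicolons, each of 4 numbers parted by spaces: the shift along the tool's x, y, z in m, then the turn about the tool's z in degrees. In form: tx ty tz yaw; .... A call has 1 to 20 rows; each row shifts and turns the commanded pose from where the row before left it, along the tool's axes as they then stand; what a row does not reach is not made up. A row lasts 1/8 s, in which the tool goes at most 62.5 mm and 10.7 degrees, less where a joint would pass 70% of its speed; a pose out of reach is approached as far as the arm can. A call is refused whole if a number of a shift passes 0.0625 or a number of a turn 10.7, either way. A call with a gripper value outside its range is refused whole. "hand" is the closure, from -1 (fully open) to 1 (shut), set as the call begins (left out, the last holds). The fingers move at their own pace and stop on an object; "grip_force" is the grip in N (left out, the last holds). Time passes only in rows, so rows that do not move let the fingers close. It gives the time, the measured TCP pose, the force, the opening and the grip force at its end, in the units of the state.
- r.get_obs(): the state, without advancing time (a new reading comes with each control period).
- eyes.grab_frame(name): name is "scene" or "side" or "wrist"; returns (picture, depth): 480x640x3 uint8, red, green, blue; 480x640 float32, m along the optical axis (not along the pixel's ray), 0 where there is no reading.
- eyes.calibration(name): a dict with "fov_y" (degrees; the focal length in pixels is half the picture's height over the tangent of half this angle, whatever the lens; pixels are square), "cx", "cy" (the principal point, pixels), "origin" and "attitude" of the camera in the world; the wrist camera has in their place "tool_from_camera" (4x4, takes a point from camera to tool coordinates, whose origin is the TCP and whose axes are the flange's). Camera axes: x right, y up, looking along -z (the intrinsics and any distortion apply to the point x, -y, -z); pixel columns grow to the right and rows downward; lengths in m; the calibration is good to about 2 mm. A picture is of the moment at which its call begins: read the wrist's pose just before it. calibration takes no time and is no camera call.
- ticket.hand_in(): hands the job in; it is judged then, once.
The state is a dict: "clock": time; "joints": joint angles; "qvel": joint speeds; "tau": joint torques, N m; "tcp_pos": TCP position; "orientation": TCP orientation; "contact_force": force on the tool from outside, world axes, zero at the start; "moment": the same for the moment, N m; "grip_width": finger opening in m; "gripper_force": force on a finger pad.
Only numpy, scipy, OpenCV 4.12 (cv2) and the standard library are available. Lean on these libraries where they do the work, as an engineer would, in place of code of your own. Each camera call takes 0.05 s, during which the arm holds its last target. There are 200 camera calls.

## Working session

There is one attempt and no reset: what is moved stays moved. The work goes in short steps, Python scripts to look and compute and a tool call to move; the robot and the scene stay as the last step left them, time stands still between calls to the robot, and variables do not carry over. Pictures are saved under pics/ and viewed, at most 10 in all, crops included, and the job is handed in when it is done.

Besides the shell and the picture viewer there is one more tool, called after "Emit:" in YAML: its name, and indented under it one key for each argument. arm_command: Moves the arm, as the interface text tells. Its arguments: {"type":"object","properties":{"plan":{"type":"string"},"hand":{"type":"number"},"grip_force":{"type":"number"}},"required":["plan"]}

```bash
mkdir -p pics; cat > h.py <<'E'
import numpy as np, cv2
from scipy.spatial.transform import Rotation as R
from bench import r, eyes, ticket
def cam(name,o=None):
    c=eyes.calibration(name); f=240/np.tan(np.radians(c['fov_y'])/2)
    if 'tool_from_camera' in c:
        T=np.eye(4);T[:3,:3]=R.from_rotvec(o['orientation']).as_matrix();T[:3,3]=o['tcp_pos'];T=T@np.array(c['tool_from_camera'])
    else:
        a=np.array(c['attitude']); T=np.eye(4);T[:3,:3]=a if a.shape==(3,3) else R.from_rotvec(a).as_matrix();T[:3,3]=c['origin']
    return f,c,T
def pts(name,d,o=None):
    f,c,T=cam(name,o); v,u=np.mgrid[:480,:640]
    P=np.stack([(u-c['cx'])/f*d,-(v-c['cy'])/f*d,-d],-1)
    return P@T[:3,:3].T+T[:3,3]
def ray(name,uv,z,o=None):
    f,c,T=cam(name,o); uv=np.atleast_2d(uv).astype(float)
    D=np.stack([(uv[:,0]-c['cx'])/f,-(uv[:,1]-c['cy'])/f,-np.ones(len(uv))],-1)@T[:3,:3].T
    return T[:3,3]+D*((z-T[2,3])/D[:,2])[:,None]
E
python3 - <<'E'
from h import *
for n in("scene","side","wrist"):
    o=r.get_obs(); p,d=eyes.grab_frame(n); cv2.imwrite(f"pics/{n}0.png",p[...,::-1]); np.savez(f"{n}0.npz",p=p,d=d)
    print(n,eyes.calibration(n))
print(r.get_obs())
E
```

```text
scene {'fov_y': 53.45695221298283, 'cx': 319.82853406360033, 'cy': 233.93738905308217, 'origin': array([1.15355842, 0.43118794, 0.70552406]), 'attitude': array([0.50060177, 1.01367733, 2.07042174])}
side {'fov_y': 50.04384795311116, 'cx': 321.65626639540136, 'cy': 246.65581309129954, 'origin': array([ 0.43675648, -0.8389918 ,  0.96354743]), 'attitude': array([ 0.70281435, -0.04006617, -0.05483303])}
wrist {'fov_y': 67.49648944053143, 'cx': 317.838948419329, 'cy': 244.7440413170256, 'tool_from_camera': array([[-2.89539744e-05,  9.62981265e-01,  2.69568326e-01,
         6.84182393e-02],
       [ 9.99999997e-01,  4.60725194e-05, -5.71765940e-05,
        -4.16087843e-05],
       [-6.74796808e-05,  2.69568324e-01, -9.62981264e-01,
        -1.27116724e-01],
       [ 0.00000000e+00,  0.00000000e+00,  0.00000000e+00,
         1.00000000e+00]])}
{'clock': 0.15, 'joints': array([ 1.11591633,  0.47761629,  0.02233623,  1.55614106, -0.01149461,
        1.1093263 , -0.08311331]), 'qvel': array([ 0.00051961, -0.0020791 , -0.0012049 , -0.00629535, -0.00021198,
       -0.00128636, -0.00054241]), 'tau': array([ 2.85866423e-03, -5.96924579e+01,  1.61005206e+00, -2.81489915e+01,
        1.25802020e-02,  6.61986604e-03,  2.01842204e-05]), 'tcp_pos': array([ 0.22927833, -0.63443574,  0.24457996]), 'orientation': array([-3.09317845e+00, -5.41793451e-01,  5.14428376e-04]), 'contact_force': array([-0.22069405, -0.19004541, -0.14865962]), 'moment': array([-0.01637904,  0.02687551, -0.05553431]), 'gripper_force': 0.0, 'grip_width': 0.08523725335791031}
```

View pics/scene0.png

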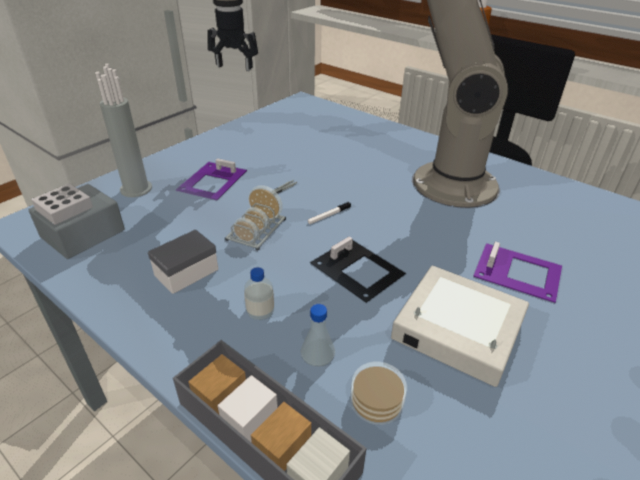

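View pics/side0.png

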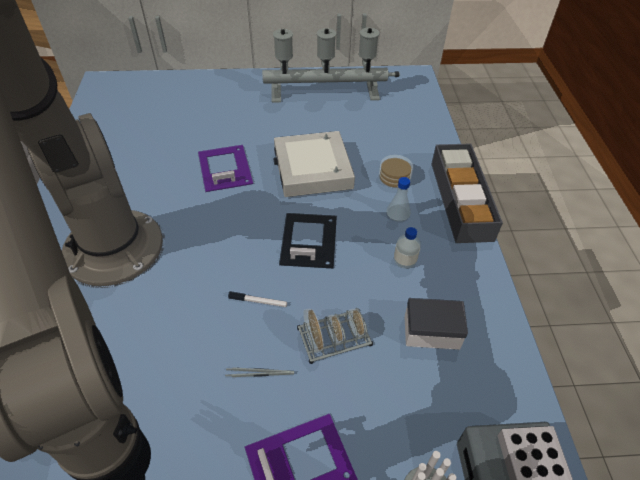

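The side view shows:
- **Black mask:** at (310,240), handle toward the bottom. The purple look-alikes at (226,168) and (303,457) are excluded.
- **Light box:** (313,163), with pins at (325,136) and (337,170).
- **Rack:** (335,335). The tallest dish is the left one, nearest the robot, at (314,328).

Next I measure these.

```bash
python3 - <<'E'
from h import *
D=np.load("side0.npz");p=D['p'];d=D['d'];P=pts("side",d)
hsv=cv2.cvtColor(p,cv2.COLOR_RGB2HSV)
m=((hsv[...,2]<45)).astype(np.uint8); m[:200]=0;m[280:]=0;m[:,:270]=0;m[:,350:]=0
cs,h=cv2.findContours(m,cv2.RETR_CCOMP,cv2.CHAIN_APPROX_NONE)
for c,hh in zip(cs,h[0]):
    if len(c)<40: continue
    b=cv2.minAreaRect(ray("side",c[:,0,:],0.004)[:,:2].astype(np.float32)); print("mask contour",len(c),hh[3],b)
# lightbox: points with z 45..65mm
for nm,z0,z1,box in(("boxtop",.045,.062,(260,120,370,205)),("pins",.060,.08,(260,120,370,205)),("handle",.02,.05,(280,205,340,270))):
    x0,y0,x1,y1=box; s=np.zeros(d.shape,bool);s[y0:y1,x0:x1]=1;s&=(P[...,2]>z0)&(P[...,2]<z1)&(d>0)
    q=P[s]; print(nm,len(q),q.mean(0) if len(q) else '',cv2.minAreaRect(q[:,:2].astype(np.float32)) if len(q)>3 else '')
    if nm=="pins": print(np.argwhere(s)[:,::-1].tolist()[:30])
s=np.zeros(d.shape,bool);s[290:365,290:385]=1
for z0,z1 in((.065,.1),(.045,.062)):
    t=s&(P[...,2]>z0)&(P[...,2]<z1); q=P[t]; print("dish",len(q),q.mean(0),cv2.minAreaRect(q[:,:2].astype(np.float32)))
# bench pins by scene view heights etc.
a=cv2.resize(p[120:280,260:380],None,fx=5,fy=3.75,interpolation=3)
a=cv2.resize(p[120:370,220:420],None,fx=3,fy=3,interpolation=3)[:600]
a=np.hstack([cv2.resize(p[120:275,265:365],(400,600)),cv2.resize(p[295:370,290:390],(400,300)).repeat(2,0)])
a=np.hstack([cv2.resize(p[120:275,265:365],(387,600)),np.vstack([cv2.resize(p[295:370,290:390],(400,300)),cv2.resize(np.load("scene0.npz")['p'][170:245,215:315],(400,300))])])
cv2.imwrite("pics/crop.png",a[...,::-1])
E
```

```text
mask contour 200 -1 ((0.475699782371521, -0.0016345009207725525), (0.16850560903549194, 0.12696848809719086), 82.82073211669922)
mask contour 80 0 ((0.45727428793907166, -0.046340011060237885), (0.04696247726678848, 0.0681716576218605), 86.74388122558594)
mask contour 109 0 ((0.4733932614326477, 0.017922252416610718), (0.08579885959625244, 0.08448424935340881), 82.5023193359375)
boxtop 3461 [0.49769428 0.24410812 0.05500055] ((0.4993199110031128, 0.2531096935272217), (0.1917286515235901, 0.20641553401947021), 7.36017370223999)
pins 48 [0.52316301 0.26732807 0.06277014] ((0.5034114122390747, 0.25815629959106445), (0.15749718248844147, 0.17427919805049896), 7.123825550079346)
[[336, 131], [331, 132], [326, 133], [325, 134], [326, 134], [336, 134], [325, 135], [326, 135], [327, 135], [286, 136], [305, 136], [325, 136], [326, 136], [327, 136], [325, 137], [282, 138], [313, 138], [321, 138], [326, 139], [289, 141], [283, 145], [331, 147], [335, 147], [308, 148], [326, 151], [302, 152], [327, 154], [297, 155], [317, 156], [322, 156]]
handle 181 [ 0.45777763 -0.06059136  0.03024629] ((0.45831021666526794, -0.059236228466033936), (0.015054670162498951, 0.05932044982910156), 83.12577056884766)
dish 332 [ 0.47160449 -0.29740076  0.08344038] ((0.47085216641426086, -0.288507342338562), (0.015869181603193283, 0.08457477390766144), 15.22653865814209)
dish 596 [ 0.52420544 -0.2798613   0.05266073] ((0.5175978541374207, -0.276414155960083), (0.12145804613828659, 0.0919223427772522), 14.004800796508789)
```

View pics/crop.png

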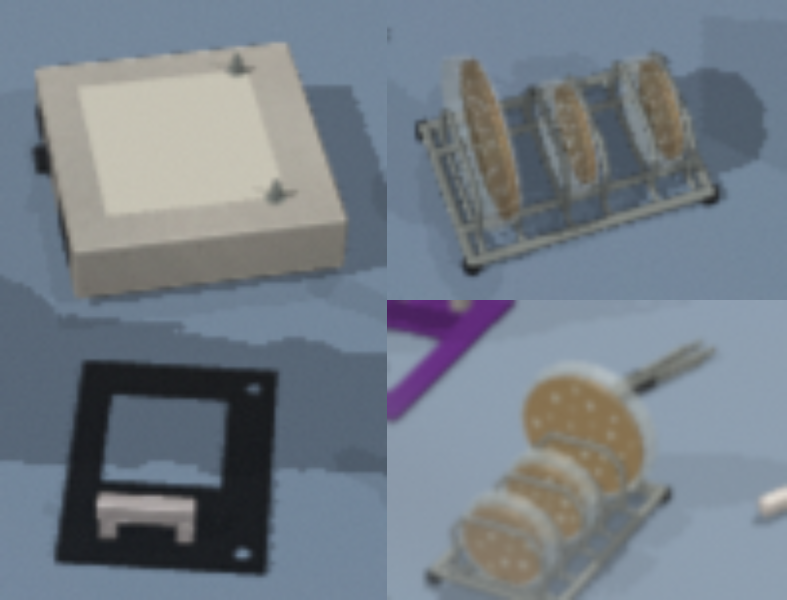

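Confirmed in the crop: the black plate (side pixel 310,240) is the mask, and the tall left dish (314,328) is the target. Moving to above the handle.

Emit:
arm_command:
  plan: "0.034 -0.0386 0 0;0.034 -0.0386 0 0;0.034 -0.0386 0 0;0.034 -0.0386 0 0;0.034 -0.0386 0 0;0.034 -0.0386 0 0;0.034 -0.0386 0.007 0;0.034 -0.0386 0.007 0;0.034 -0.0386 0.007 0;0.034 -0.0386 0.007 0;0.034 -0.0386 0.007 0;0.034 -0.0386 0.007 0;0 0 0 9;0 0 0 9;0 0 0 9;0 0 0 0;0 0 0 0"
  hand: -1

```text
clock: 2.28
tcp_pos: [0.4556, -0.0606, 0.2032]
orientation: [3.136, -0.191, -0.0]
contact_force: [-0.0, -0.7, -0.3]
grip_width: 0.0856
gripper_force: 0.0
```

```bash
cat >> h.py <<'E'
def yaw(o): x=R.from_rotvec(o['orientation']).as_matrix()[:,0]; return np.degrees(np.arctan2(x[1],x[0]))
def handle():
    o=r.get_obs(); p,d=eyes.grab_frame("wrist"); P=pts("wrist",d,o)
    np.savez("w.npz",p=p,d=d)
    s=(P[...,2]>.022)&(P[...,2]<.045)&(d>0)&(np.hypot(P[...,0]-.458,P[...,1]+.06)<.06)
    return o,p,P,P[s]
E
python3 - <<'E'
from h import *
o,p,P,q=handle(); print(yaw(o),len(q),q.mean(0),np.percentile(q[:,2],[5,50,95]))
print(cv2.minAreaRect(q[:,:2].astype(np.float32)))
t=q[q[:,2]>.03]; print(cv2.minAreaRect(t[:,:2].astype(np.float32)))
cv2.imwrite("pics/w1.png",p[...,::-1])
E
```

```text
-6.9613994321354955 973 [ 0.46095423 -0.05917135  0.03209046] [0.03067886 0.03224419 0.03342158]
((0.45968368649482727, -0.05925648659467697), (0.011785682290792465, 0.059371042996644974), 82.72969818115234)
((0.4596770405769348, -0.05909644067287445), (0.011644184589385986, 0.05936984717845917), 82.34090423583984)
```

View pics/w1.png

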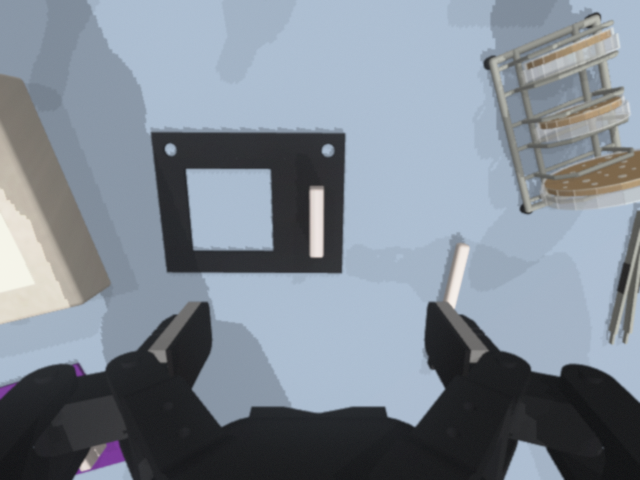

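Emit:
arm_command:
  plan: "0.004 -0.002 0.04 0.5;0 0 0.045 0;0 0 0.045 0;0 0 0.03 0;0 0 0.02 0;0 0 0 0;0 0 0 0"

```text
clock: 3.2
tcp_pos: [0.4605, -0.0591, 0.0239]
orientation: [-3.135, 0.208, -0.001]
contact_force: [0.1, -0.1, 1.4]
grip_width: 0.0852
gripper_force: 0.0
```

Emit:
arm_command:
  plan: "0 0 0 0;0 0 0 0;0 0 0 0;0 0 0 0;0 0 0 0;0 0 0 0"
  hand: 1
  grip_force: 100

```text
clock: 3.95
tcp_pos: [0.46, -0.0591, 0.0237]
orientation: [3.134, -0.208, 0.0]
contact_force: [-1.6, -0.0, 6.0]
grip_width: 0.0103
gripper_force: 98.1
```

Emit:
arm_command:
  plan: "0 0 -0.01 0;0 0 -0.03 0;0 0 -0.055 0;0 0 -0.055 0;-0.007 -0.054 0 -7.4;-0.007 -0.054 0 -7.4;0 0 0 0;0 0 0 0;0 0 0 0"

```text
clock: 5.08
tcp_pos: [0.4533, 0.048, 0.1732]
orientation: [3.135, 0.192, -0.001]
contact_force: [0.0, 0.3, -0.8]
grip_width: 0.0101
gripper_force: 97.9
```

```bash
python3 - <<'E'
from h import *
o=r.get_obs(); print(o['tcp_pos'],yaw(o),o['contact_force'],o['moment'])
ims=[]
for n in("wrist","side","scene"):
    p,d=eyes.grab_frame(n); np.savez(f"{n}1.npz",p=p,d=d); ims.append(p)
a=np.vstack([np.hstack([cv2.resize(ims[0],(400,300)),cv2.resize(ims[1][100:280,200:440],(400,300))]),np.hstack([cv2.resize(ims[2][180:390,300:580],(400,300)),cv2.resize(ims[0][:240,:320],(400,300))])])
cv2.imwrite("pics/m1.png",a[...,::-1])
E
```

```text
[0.45332617 0.04804822 0.17320463] 7.017997931893864 [ 0.04834664  0.28604345 -0.83436201] [-0.07748675 -0.00855174 -0.01942917]
```

View pics/m1.png

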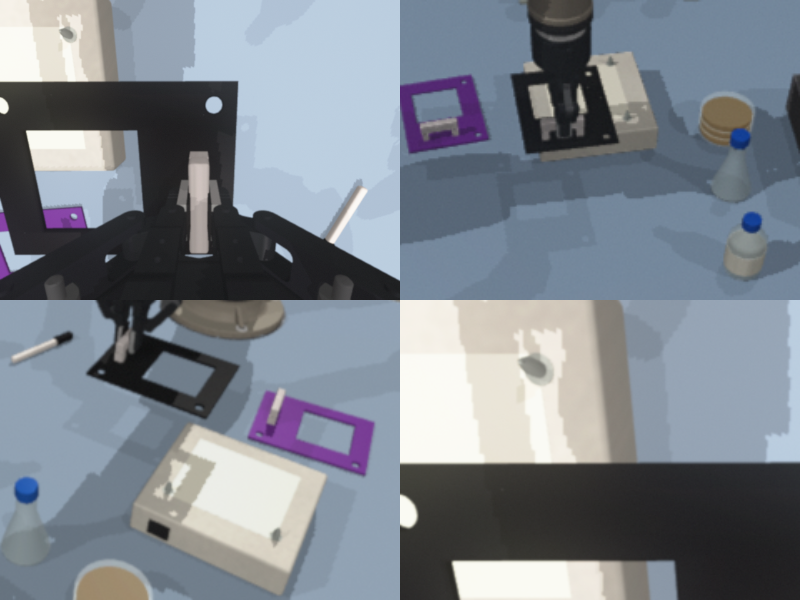

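```bash
cat > m2.py <<'E'
from h import *
W=np.load("wrist1.npz");o=r.get_obs();P=pts("wrist",W['d'],o);p=W['p']
s=(p.max(2)<45)&(P[...,2]>.13)&(P[...,2]<.17);s[:140]=0;s[200:]=0
q=P[s];A=np.c_[q[:,:2],np.ones(len(q))];k=np.linalg.lstsq(A,q[:,2],rcond=None)[0];print("plate plane",len(q),k,q[:,2].mean(), "z at tcp",k@[*o['tcp_pos'][:2],1])
def blob(n,p,c,w,f):
    x,y=c;x0=max(x-w,0);g=p[y-w:y+w,x0:x+w].astype(int);m=f(g).astype(np.uint8)
    nn,l,st,ce=cv2.connectedComponentsWithStats(m);i=min(range(1,nn),key=lambda i:np.hypot(*(ce[i]+[x0,y-w]-[x,y]))-st[i,4]*.02)
    return ce[i]+[x0,y-w],st[i]
z=.1515
br=lambda g:g.max(2)>90
for n,c,w in(("wrist",(342,168),16),("scene",(441,256),8),("scene",(371,230),8),("side",(200+int(167*.6),100+int(84*.6)),8),("side",(200+int(196*.6),100+int(142*.6)),8)):
    im=np.load(n+"1.npz")['p'];u,st=blob(n,im,c,w,br);print("hole",n,u,st,ray(n,u,z,o)[0])
for n,c in(("side",(326,136)),("side",(336,170)),("scene",(300+int(168*.7),180+int(188*.7))),("scene",(300+int(276*.7),180+int(236*.7)))):
    im=np.load(n+"1.npz")['p'];x,y=c
    print(n,c,"foot?",ray(n,c,.06)[0]);print(im[y-9:y+10,x-9:x+10].min(2))
E
python3 m2.py
```

```text
plate plane 10043 [ 0.00164449 -0.00187311  0.15114147] 0.15181182926948858 z at tcp 0.15179637166506085
hole wrist [341.75438596 167.43062201] [  2   2  28  28 627] [0.51346637 0.04613249 0.1515    ]
hole scene [438.58333333 255.16666667] [ 4  6  5  3 12] [0.49619797 0.18464356 0.1515    ]
hole scene [370.5 230. ] [ 6  7  4  3 10] [0.51347161 0.04676245 0.1515    ]
hole side [306.58333333 154.41666667] [14  9  2  7 12] [0.47776712 0.14439574 0.1515    ]
hole side [316.9125 189.8375] [ 0 10 16  6 80] [0.49571319 0.01833138 0.1515    ]
side (326, 136) foot? [0.54070251 0.33318647 0.06      ]
[[116 116 115 116 115 115 114 115 117 115 115 117 116 116 118 116 116 115
  116]
 [116 115 114 115 116 114 116 115 116 116 116 116 113 116 115 115 117 115
  115]
 [115 116 115 116 115 115 115 114 116 116 114 114 117 114 116 116 114 113
  114]
 [115 114 116 115 115 118 115 114 114 114 116 114 112 114 115 115 116 118
  120]
 [116 114 114 113 114 115 116 116 117 121 120 120 111 108 123 130 139 151
  163]
 [121 118 111 111 111 127 139 148 155 166 167 158 152 150 153 156 157 158
  159]
 [166 166 154 15
[... 5130 characters left out ...]
 121 116 118 118 143 164 181 188 194 195 196
  197]
 [198 198 199 197 193 176 145 123 118 117 121 153 174 189 195 196 197 197
  197]
 [197 197 198 198 196 183 154 136 130 126 131 158 183 193 196 197 196 197
  197]
 [196 198 198 198 198 193 167 146 140 141 160 178 190 195 196 196 197 196
  196]
 [197 197 198 197 197 195 181 157 144 148 177 193 195 196 197 196 197 196
  196]
 [197 197 198 198 196 197 192 164 150 167 187 194 195 195 195 196 196 196
  196]
 [196 196 197 197 197 196 193 169 169 188 195 195 195 195 196 196 195 195
  196]
 [197 196 195 196 196 197 196 186 190 196 197 196 195 196 197 196 195 196
  196]
 [197 197 195 194 196 198 198 197 198 198 197 196 196 196 198 198 198 195
  195]]
```

```bash
python3 - <<'E'
from h import *
for n,c,t in(("side",(326,137.2),(326,133)),("scene",(493,347),(494,340.5)),("side",(336,171),(336,166)),("scene",(417.6,314.3),(418.5,307))):
    print(n,ray(n,c,.055)[0],"tip",ray(n,t,.071)[0])
E
```

```text
side [0.54089978 0.33423708 0.055     ] tip [0.54037318 0.33238051 0.071     ]
scene [0.5434849  0.33233879 0.055     ] tip [0.54397521 0.33038063 0.071     ]
side [0.55745505 0.19009129 0.055     ] tip [0.55694385 0.19161059 0.071     ]
scene [0.56058245 0.19357145 0.055     ] tip [0.55821142 0.1915343  0.071     ]
```

Emit:
arm_command:
  plan: "0.002 -0.046 0 0;0.003 -0.046 0.01 0;0.002 -0.047 0.01 0;0 0 0 0;0 0 0 0;0 0 0 0"

```text
clock: 5.98
tcp_pos: [0.4434, 0.1866, 0.1533]
orientation: [3.135, 0.192, 0.0]
contact_force: [0.1, -0.3, -1.5]
grip_width: 0.0102
gripper_force: 98.0
```

```bash
python3 - <<'E'
from h import *
o=r.get_obs(); p,d=eyes.grab_frame("wrist"); np.savez("wrist2.npz",p=p,d=d,t=o['tcp_pos'],w=o['orientation']); print(o['tcp_pos'],yaw(o))
f,c,T=cam("wrist",o)
for q in([.558,.1918,.055],[.558,.1918,.071],[.5425,.332,.055],[.5425,.332,.071]):
    v=T[:3,:3].T@(np.array(q)-T[:3,3]); print(c['cx']-f*v[0]/v[2],c['cy']+f*v[1]/v[2])
cv2.imwrite("pics/w2.png",p[...,::-1])
E
```

```text
[0.44340218 0.18661556 0.15331927] 7.021145730065265
333.3508785069865 60.42897240523894
334.63426255563434 53.61207221785605
85.2086353194656 57.00065008279401
66.23802330908919 49.8834729540514
```

View pics/w2.png

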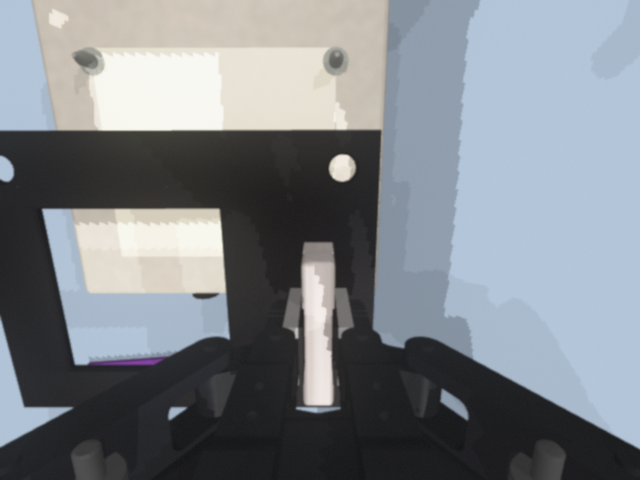

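```bash
python3 - <<'E'
from h import *
W=np.load("wrist2.npz");o=dict(tcp_pos=W['t'],orientation=W['w'])
g=W['p'].min(2)
for x0,x1 in((60,112),(315,357)):
    m=(g[35:85,x0:x1]<135).astype(np.uint8); n,l,st,ce=cv2.connectedComponentsWithStats(m);i=1+np.argmax(st[1:,4]);print(st[i],ce[i]+[x0,35])
    print(g[50:72:3,x0:x1:3])
L=ray("wrist",[(91,62),(336,61.5)],.055,o);Tp=ray("wrist",[(79,57),(336,57)],.071,o);print(L,Tp)
H=ray("wrist",[(342.5,168)],o['tcp_pos'][2]-.0217,o);print("hole",H)
E
```

```text
[ 14  16  24  17 298] [85.58053691 59.13758389]
[[180 180 180 180 180 176 158 143 144 153 153 154 163 198 208 208 208 208]
 [181 181 180 181 160 132 121 119 117 119 134 150 156 156 226 224 209 208]
 [182 181 182 180 158 119 104 109 111 109 110 114 172 169 201 240 238 231]
 [181 179 179 179 177 106  95  97 101 102 103 105 120 180 188 238 240 241]
 [180 180 180 180 181 168  99  93  95  96  97 115 116 175 185 231 240 240]
 [180 180 181 180 181 180 167 117  99  97 124 124 126 177 177 225 240 241]
 [179 182 182 180 182 180 177 153 144 163 148 142 169 180 175 230 240 240]
 [181 182 182 180 180 179 173 169 148 155 176 181 177 189 216 236 241 241]]
[ 14  16  15  18 205] [335.62926829  59.88292683]
[[215 213 214 213 181 158 142 135 141 161 175 181 180 180]
 [215 214 213 194 159 137 116 152 132 137 159 179 179 180]
 [215 214 213 167 157 116 106 133 112 115 156 173 179 178]
 [215 215 211 162 156 104  97  93  95 110 156 170 179 178]
 [214 214 210 157 148  99  94  91  93 121 147 168 178 179]
 [213 214 212 159 147 118  91  91  95 142 147 172 179 178]
 [213 212 209 179 148 144 129 119 139 150 148 177 180 180]
 [213 209 197 195 160 146 148 154 154 152 160 179 179 180]]
[[0.54028554 0.32885538 0.055     ]
 [0.55763517 0.19022636 0.055     ]] [[0.53988397 0.32553632 0.071     ]
 [0.55648553 0.19086614 0.071     ]]
hole [[0.50327905 0.1839349  0.13161927]]
```

Emit:
arm_command:
  plan: "0.027 0 0 0;0.0275 0 0.01 0;0 0 0.02 0;0 0 0.012 0;0 0 0.008 0;0 0 0 0;0 0 0 0;0 0 0 0"

```text
clock: 7.02
tcp_pos: [0.4974, 0.1952, 0.1039]
orientation: [-3.135, -0.197, -0.002]
contact_force: [-0.1, 0.2, -0.7]
grip_width: 0.0102
gripper_force: 98.1
```

```bash
python3 - <<'E'
from h import *
o=r.get_obs(); p,d=eyes.grab_frame("wrist"); np.savez("wrist3.npz",p=p,d=d,t=o['tcp_pos'],w=o['orientation']); print(o['tcp_pos'],yaw(o),o['contact_force'])
q,_=eyes.grab_frame("scene")
a=np.hstack([cv2.resize(p[120:220,:400],(800,200))]);b=cv2.resize(q[250:400,370:570],(533,400));b=np.pad(b,((0,0),(0,267),(0,0)))
cv2.imwrite("pics/m3.png",np.vstack([a,b])[...,::-1])
E
```

```text
[0.49736804 0.19523506 0.10389412] 7.175775471203863 [-0.11051427  0.22180329 -0.69069115]
```

View pics/m3.png

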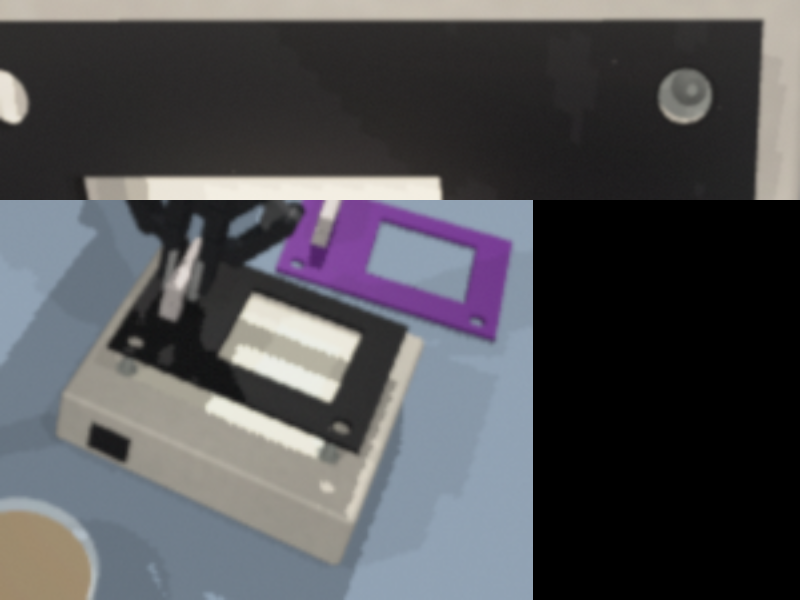

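Emit:
arm_command:
  plan: "0.001 0.0015 0.004 0;0 0 0.006 0;0 0 0.004 0;0 0 0.002 0;0 0 0 0"

```text
clock: 7.75
tcp_pos: [0.4981, 0.1937, 0.0871]
orientation: [3.135, 0.197, -0.001]
contact_force: [0.2, -0.1, -1.0]
grip_width: 0.0101
gripper_force: 98.1
```

Emit:
arm_command:
  plan: "0 0 0.003 0;0 0 0.002 0;0 0 0.002 0;0 0 0 0;0 0 0 0"

```text
clock: 8.38
tcp_pos: [0.4983, 0.1937, 0.0803]
orientation: [-3.135, -0.196, -0.0]
contact_force: [0.2, 0.6, -0.6]
grip_width: 0.0103
gripper_force: 98.1
```

Emit:
arm_command:
  plan: "0 0 0.001 0;0 0 0.001 0;0 0 0 0;0 0 0 0;0 0 0 0"

```text
clock: 9.0
tcp_pos: [0.4984, 0.1937, 0.0788]
orientation: [3.135, 0.196, 0.001]
contact_force: [-1.4, -1.5, 5.8]
grip_width: 0.0099
gripper_force: 99.1
```

Emit:
arm_command:
  plan: "0 0 0 0;0 0 0 0;0 0 0 0;0 0 0 0;0 0 0 0;0 0 -0.01 0;0 0 -0.03 0;0 0 -0.05 0;0 0 -0.05 0;0 0 0 0;0 0 0 0"
  hand: -1

```text
clock: 10.38
tcp_pos: [0.498, 0.1934, 0.2184]
orientation: [3.135, 0.196, 0.0]
contact_force: [-0.5, 0.2, 0.6]
grip_width: 0.085
gripper_force: 0.0
```

```bash
python3 - <<'E'
from h import *
o=r.get_obs(); p,d=eyes.grab_frame("wrist"); P=pts("wrist",d,o); print(o['tcp_pos'],yaw(o),o['joints'])
s=(p.max(2)<50)&(P[...,2]>.05)&(P[...,2]<.075);q=P[s]
A=np.c_[q[:,:2]-q[:,:2].mean(0),np.ones(len(q))];print(len(q),np.linalg.lstsq(A,q[:,2],rcond=None)[0])
q,_=eyes.grab_frame("scene")
a=np.hstack([cv2.resize(p[:300,:400],(400,300)),cv2.resize(q[250:400,370:570],(400,300))])
cv2.imwrite("pics/m4.png",a[...,::-1])
E
```

```text
[0.49801693 0.19337944 0.21842218] 7.159945439696128 [-0.08851327  0.31571391 -0.48110094  1.89441597  0.1752376   0.97240559
 -2.09434695]
2398 [ 0.00235296 -0.00025737  0.05744804]
```

View pics/m4.png

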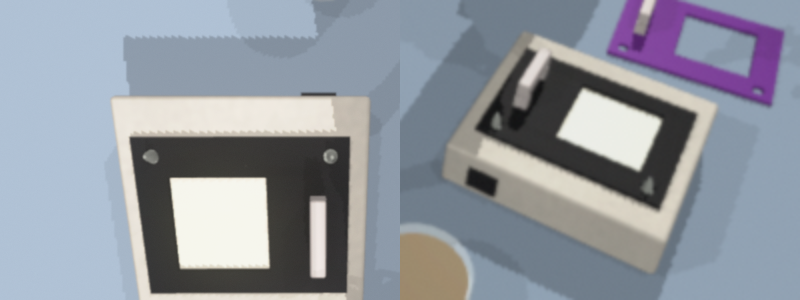

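Emit:
arm_command:
  plan: "0 0 0 -9.7;0 0 0 -9.7;0 0 0 -9.7;0 0 0 -9.7;0 0 0 -9.7;0 0 0 -9.7;0 0 0 -9.7;0 0 0 -9.7;0 0 0 -9.7;0 0 0 -10;-0.051 -0.016 0 0;-0.051 -0.016 0 0;-0.051 -0.016 0 0;-0.051 -0.016 0 0;-0.051 -0.016 0 0;-0.051 -0.016 0 0;-0.051 -0.017 0 0;-0.051 -0.017 0 0;-0.051 -0.017 0.01 0;0 0 0 0"

```text
clock: 12.98
tcp_pos: [0.4679, -0.2922, 0.2057]
orientation: [-1.932, -2.473, 0.002]
contact_force: [-0.0, 0.7, -0.1]
grip_width: 0.0856
gripper_force: 0.0
```

```bash
python3 - <<'E'
from h import *
o=r.get_obs(); p,d=eyes.grab_frame("wrist"); P=pts("wrist",d,o); print(o['tcp_pos'],yaw(o),o['joints'])
a=np.radians(14.5)
for z0,z1 in((.066,.1),(.075,.1)):
    s=(P[...,2]>z0)&(P[...,2]<z1)&(np.hypot(P[...,0]-.471,P[...,1]+.289)<.07)&(d>0)
    s=cv2.erode(s.astype(np.uint8),np.ones((2,2)))>0
    q=P[s];print(len(q),q.mean(0),q[:,2].max(),cv2.minAreaRect(q[:,:2].astype(np.float32)))
cv2.imwrite("pics/w5.png",p[...,::-1])
E
```

```text
[ 0.46789198 -0.29222515  0.20571255] 104.00636107261315 [ 0.95020825  0.38959244 -0.63159845  1.85739575  0.27273464  0.98588679
  0.44555507]
1991 [ 0.47022969 -0.28337232  0.08576178] 0.09459073397873155 ((0.4717133641242981, -0.28835543990135193), (0.014246632345020771, 0.08003318309783936), 14.635265350341797)
1763 [ 0.47065109 -0.28509954  0.08754493] 0.09459073397873155 ((0.47194844484329224, -0.2890859544277191), (0.014206545427441597, 0.07046827673912048), 14.374080657958984)
```

View pics/w5.png

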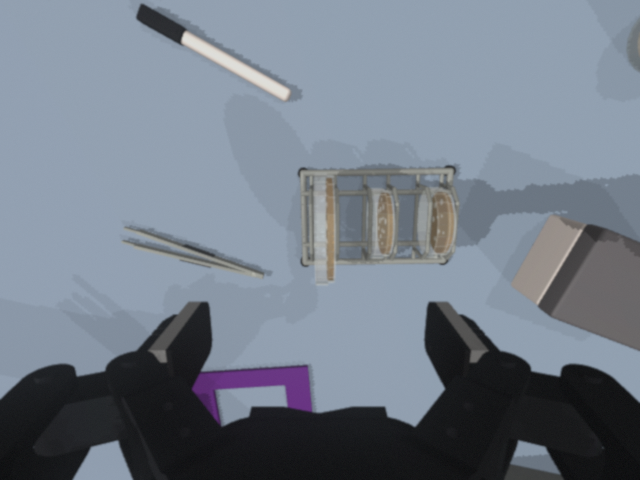

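Emit:
arm_command:
  plan: "0.0023 0.0048 0 -0.4;0 0 0.02 0;0 0 0.02 0;0 0 0.03 0;0 0 0.03 0;0 0 0.018 0;0 0 0.01 0;0 0 0 0;0 0 0 0"
  hand: 0.06

```text
clock: 14.15
tcp_pos: [0.4753, -0.2843, 0.0812]
orientation: [1.914, 2.489, 0.0]
contact_force: [-0.7, 0.0, -0.0]
grip_width: 0.0404
gripper_force: 0.0
```

Emit:
arm_command:
  plan: "0 0 0 0;0 0 0 0;0 0 0 0;0 0 0 0;0 0 0 0;0 0 0 0"
  hand: 1
  grip_force: 60

```text
clock: 14.9
tcp_pos: [0.4729, -0.2849, 0.0805]
orientation: [-1.916, -2.488, 0.004]
contact_force: [-4.8, -0.9, 5.1]
grip_width: 0.014
gripper_force: 60.0
```

Emit:
arm_command:
  plan: "0 0 -0.01 0;0 0 -0.02 0;0 0 -0.03 0;0 0 -0.04 0;0 0 -0.05 0;0 0 -0.03 0;0 0 0 0;0 0 0 0"

```text
clock: 15.9
tcp_pos: [0.4747, -0.2837, 0.2606]
orientation: [1.914, 2.49, 0.0]
contact_force: [0.2, 0.8, -1.4]
grip_width: 0.0141
gripper_force: 59.5
```

Emit:
arm_command:
  plan: "0.05 0.02 -0.018 0;0.05 0.02 -0.018 0;0.05 0.02 -0.018 0;0.05 0.02 -0.018 0;0.05 0.02 -0.018 0;0.05 0.02 -0.018 0;0.05 0.02 -0.018 0;0.048 0.02 -0.018 0;0 0.055 0 0;0 0.055 0 0;0 0.055 0 0;0 0.055 0 0;0 0.055 0 0"

```text
clock: 17.52
tcp_pos: [0.7946, 0.2124, 0.4021]
orientation: [-1.915, -2.489, 0.003]
contact_force: [2.3, 0.1, 0.5]
grip_width: 0.0141
gripper_force: 59.5
```

```bash
cat > st.py <<'E'
from h import *
o=r.get_obs();M=R.from_rotvec(o['orientation']).as_matrix()
print(o['clock'],o['tcp_pos'].round(4),"r",np.hypot(*o['tcp_pos'][:2]).round(3),'az',np.degrees(np.arctan2(*o['tcp_pos'][1::-1])).round(1));print(M.round(3));print(o['joints'].round(3),o['grip_width'],o['gripper_force'])
print("dish axis(y) angle from vert",np.degrees(np.arccos(M[2,1])),"dish ctr",(o['tcp_pos']+M@[0,0,.031]).round(4))
E
python3 st.py
```

```text
17.525 [0.7946 0.2124 0.4021] r 0.822 az 15.0
[[-0.257  0.967 -0.002]
 [ 0.967  0.257 -0.001]
 [-0.    -0.002 -1.   ]]
[-0.039  0.781 -0.76   0.805  0.511  1.698 -0.304] 0.014059164428902166 59.45583879947662
dish axis(y) angle from vert 90.12931467701863 dish ctr [0.7945 0.2124 0.3711]
```

Emit:
arm_command:
  plan: "0 0.04 0 0;0 0.04 0 0;0 0.04 0 0;0 0.04 0 0;0 0.04 0 0;0 0 0 0"

```text
clock: 18.27
tcp_pos: [0.9094, 0.2437, 0.3701]
orientation: [1.892, 2.465, 0.072]
contact_force: [1.1, 1.1, -1.1]
grip_width: 0.0141
gripper_force: 60.1
```

```bash
python3 st.py
```

```text
18.275 [0.9094 0.2437 0.3701] r 0.941 az 15.0
[[-0.258  0.965  0.055]
 [ 0.966  0.258  0.017]
 [ 0.002  0.057 -0.998]]
[-0.18   1.114 -1.392  0.242  1.293  1.915 -0.175] 0.014093746243161375 60.065136551856995
dish axis(y) angle from vert 86.72504507185366 dish ctr [0.9111 0.2442 0.3392]
```

Emit:
arm_command:
  plan: "0 0 -0.05 0;0 0 -0.05 0;0 0 -0.05 0;0 0 -0.05 0;0 0 -0.05 0;0 0 -0.05 0;0 0 0 0"

```text
clock: 19.15
tcp_pos: [0.8494, 0.2231, 0.5263]
orientation: [1.867, 2.433, 0.111]
contact_force: [-0.0, -0.4, -0.4]
grip_width: 0.0138
gripper_force: 60.1
```

```bash
python3 st.py
```

```text
19.15 [0.8494 0.2231 0.5263] r 0.878 az 14.7
[[-0.258  0.961  0.101]
 [ 0.966  0.258  0.013]
 [-0.014  0.101 -0.995]]
[-0.37   0.892  0.274  0.241 -0.217  1.915 -0.03 ] 0.013813433304050007 60.115342140197754
dish axis(y) angle from vert 84.18579718885437 dish ctr [0.8525 0.2235 0.4955]
```

Emit:
arm_command:
  plan: "0 0 -0.0625 0;0 0 -0.0625 0;0 0 -0.0625 0;0 0 -0.0625 0;0 0 -0.0625 0;0 0 -0.0625 0;0 0 -0.0625 0;0 0 -0.0625 0"

```text
clock: 20.15
tcp_pos: [0.7032, 0.192, 0.833]
orientation: [1.69, 2.233, 0.545]
contact_force: [-0.4, 1.7, 0.0]
grip_width: 0.0136
gripper_force: 60.0
```

```bash
python3 st.py
```

```text
20.15 [0.7032 0.192  0.833 ] r 0.729 az 15.3
[[-0.271  0.854  0.445]
 [ 0.963  0.241  0.124]
 [-0.002  0.462 -0.887]]
[-0.436  0.515  0.349  0.243 -0.229  1.915 -0.028] 0.013599631040964904 60.0395929813385
dish axis(y) angle from vert 62.514962340577185 dish ctr [0.717  0.1958 0.8055]
```

Emit:
arm_command:
  plan: "0 0 -0.0625 0;0 0 -0.0625 0;0 0 -0.0625 0;0 0 -0.0625 0;0 0 0 0"

```text
clock: 20.78
tcp_pos: [0.5921, 0.1582, 0.962]
orientation: [1.593, 2.107, 0.74]
contact_force: [-0.6, 1.0, -0.0]
grip_width: 0.0141
gripper_force: 60.1
```

```bash
python3 st.py
```

```text
20.775 [0.5921 0.1582 0.962 ] r 0.613 az 15.0
[[-0.274  0.753  0.599]
 [ 0.962  0.212  0.173]
 [ 0.003  0.623 -0.782]]
[-0.503  0.323  0.404  0.241 -0.212  1.916 -0.029] 0.014087418252186677 60.0835257768631
dish axis(y) angle from vert 51.43841771824995 dish ctr [0.6107 0.1635 0.9378]
```

Emit:
arm_command:
  plan: "0 0 -0.0625 0;0 0 -0.0625 0;0 0 0 0;0 0 0 0"

```text
clock: 21.28
tcp_pos: [0.5359, 0.1409, 1.0118]
orientation: [1.547, 2.048, 0.821]
contact_force: [0.9, -0.0, -1.8]
grip_width: 0.014
gripper_force: 60.1
```

```bash
python3 st.py; python3 - <<'E'
from h import *
o=r.get_obs();M=R.from_rotvec(o['orientation']).as_matrix()
c=np.array([.492,.2735,.18]); t=c-M@[0,0,.031]
print("target tcp",t,"shift tool",M.T@(t-o['tcp_pos']))
E
```

```text
21.275 [0.5359 0.1409 1.0118] r 0.554 az 14.7
[[-0.275  0.698  0.661]
 [ 0.961  0.197  0.193]
 [ 0.004  0.688 -0.725]]
[-0.567  0.237  0.449  0.243 -0.192  1.915 -0.03 ] 0.013993854998285241 60.087958574295044
dish axis(y) angle from vert 46.490353334332234 dish ctr [0.5564 0.1469 0.9893]
target tcp [0.47150838 0.26753141 0.20248265] shift tool [ 0.1360692  -0.57715825  0.56877167]
```

Emit:
arm_command:
  plan: "0.0085 -0.036 0.0355 0;0.0085 -0.036 0.0355 0;0.0085 -0.036 0.0355 0;0.0085 -0.036 0.0355 0;0.0085 -0.036 0.0355 0;0.0085 -0.036 0.0355 0;0.0085 -0.036 0.0355 0;0.0085 -0.036 0.0355 0;0.0085 -0.036 0.0355 0;0.0085 -0.036 0.0355 0;0 0 0 0"

```text
clock: 22.65
tcp_pos: [0.4949, 0.222, 0.5467]
orientation: [1.567, 2.037, 0.815]
contact_force: [0.2, -0.8, 0.4]
grip_width: 0.0139
gripper_force: 60.0
```

```bash
cat >> st.py <<'E'
c=np.array([.492,.2735,.18]); t=c-M@[0,0,.031]
print("target tcp",t,"shift tool",M.T@(t-o['tcp_pos']))
E
python3 st.py
```

```text
22.65 [0.4949 0.222  0.5467] r 0.542 az 24.2
[[-0.26   0.705  0.66 ]
 [ 0.966  0.183  0.184]
 [ 0.009  0.685 -0.728]]
[-0.963 -0.299  0.184  1.925  0.51   0.878 -0.71 ] 0.01388893456109329 59.95456337928772
dish axis(y) angle from vert 46.75909253010613 dish ctr [0.5154 0.2277 0.5241]
target tcp [0.47154329 0.26778917 0.20258117] shift tool [ 0.04720238 -0.24383857  0.24369361]
```

Emit:
arm_command:
  plan: "0.007 -0.035 0.035 0;0.007 -0.035 0.035 0;0.007 -0.035 0.035 0;0.007 -0.035 0.035 0;0 0 0 0"

```text
clock: 23.28
tcp_pos: [0.4849, 0.2511, 0.3549]
orientation: [1.566, 2.031, 0.825]
contact_force: [0.3, -0.0, -0.1]
grip_width: 0.014
gripper_force: 60.0
```

```bash
python3 st.py
```

```text
23.275 [0.4849 0.2511 0.3549] r 0.546 az 27.4
[[-0.259  0.701  0.665]
 [ 0.966  0.179  0.187]
 [ 0.012  0.69  -0.723]]
[-0.859 -0.143  0.059  2.251  0.845  0.491 -1.191] 0.014014263719917777 59.97128963470459
dish axis(y) angle from vert 46.34021069646042 dish ctr [0.5055 0.2569 0.3325]
target tcp [0.47139653 0.26769772 0.20242388] shift tool [ 0.01770088 -0.11178087  0.10446432]
```

Emit:
arm_command:
  plan: "0.005 -0.028 0.026 0;0.005 -0.028 0.026 0;0.004 -0.025 0.023 0;0.003 -0.02 0.018 0;0.002 -0.01 0.009 0;0 0 0 0;0 0 0 0;0 0 0 0"

```text
clock: 24.28
tcp_pos: [0.4713, 0.2699, 0.2083]
orientation: [1.567, 2.026, 0.835]
contact_force: [0.6, 0.6, -1.0]
grip_width: 0.0137
gripper_force: 60.1
```

```bash
python3 st.py; python3 - <<'E'
from h import *
ims=[eyes.grab_frame(n)[0] for n in("scene","side")]
a=np.hstack([cv2.resize(ims[0][130:430,320:620],(400,400)),cv2.resize(ims[1][60:260,200:400],(400,400))])
cv2.imwrite("pics/f.png",a[...,::-1])
E
```

```text
24.275 [0.4713 0.2699 0.2083] r 0.543 az 29.8
[[-0.258  0.698  0.668]
 [ 0.966  0.174  0.191]
 [ 0.017  0.695 -0.719]]
[-0.804  0.124 -0.06   2.424  1.771  0.409 -2.253] 0.013747120530821682 60.13901352882385
dish axis(y) angle from vert 45.96752711755799 dish ctr [0.492  0.2758 0.186 ]
target tcp [0.47127776 0.2675714  0.20228094] shift tool [-0.00231886 -0.00455356  0.00384677]
```

View pics/f.png

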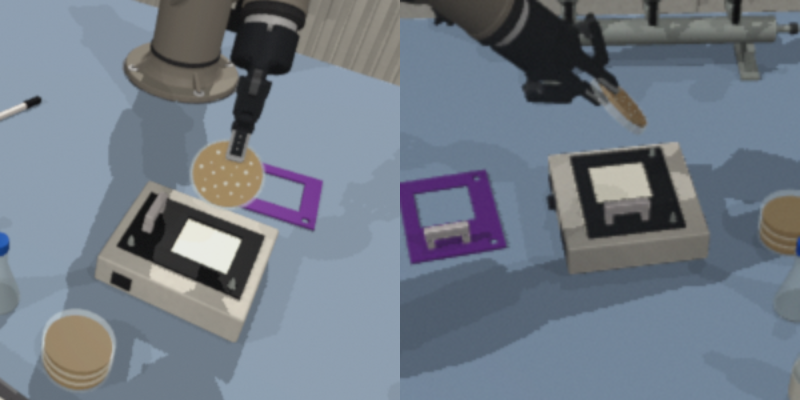

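```bash
python3 - <<'E'
from h import *
o=r.get_obs();print(ray("side",(311.5,112),.186),ray("scene",(320+228*.75,130+175*.75),.186),abs(o['qvel']).max())
q=ray("side",(311.5,112),.186)[0]
if np.hypot(q[0]-.492,q[1]-.2735)<.025: print(ticket.hand_in())
E
```

```text
[[0.49606085 0.26914191 0.186     ]] [[0.49414018 0.27541325 0.186     ]] 0.009578520401756826
the job is handed in; nothing more can be done
None
```

The job is handed in, though the judge's verdict was not shown: the mask lies flush on both pins and released, and the large dish is held agar side up at about 46°, roughly 13 cm above the centre of the mask's window.

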